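# Couple the lifting hook to the full jar carrier

### The job

The full carrier of honey jars is ready to be hoisted off the filling table. Pick up the block-shaped lifting hook with the safety latch and push its mouth straight down over the lifting pin of the carrier that holds the jars, until the latch has snapped shut beneath the pin and the hook's feet stand on the carrier's deck. Then let go, leaving it standing upright there.

Things in the scene. Friction and masses are not known exactly. Their poses are not given: they have to be found in the camera images.
- hook: Loose aluminium hook, 0.4 kg, upright on the table, mouth down. Origin: centre of underside, z up. Seen along x an upside-down U: 70 mm wide (y), 40 deep (x), 34 mm slot along x, open below (flared to 58 at the feet), closed at z 75 mm; crown to z 95; square grip stem 24 x 24 mm, sides along x and y, z 95 to 145, grip at z 122; bow on top to z 163. Not the round-bar hook lying flat.
- latch (a joint): The hook's sprung steel flap, 36 mm long, hinged low inside its -y leg (z 16 mm), pointing up and inward at 45 degrees across the slot. 0 = shut (at rest); grows to 0.85 rad as the pin pushes it aside, springs shut once the pin is past its tip. Pushing the hook onto the pin takes more than its weight: press down with about 15 N.
- carrier: Full jar carrier, immovable: steel tray 180 (x) x 220 mm (y), three honey jars along each y side, jar tops 82 mm above the table. Origin: centre of underside, z up. Deck at z 12 mm. Hook goes over the pin in its middle, slot along the carrier's x, either way round, feet on the deck; the pin then lies at the top of the slot above the latch. An equal carrier without jars is not the one.
- pin (a point): Middle of the full carrier's lifting pin: bar 16 mm thick along the carrier's x axis, on its centre line, axis 77 mm above the table (65 mm above the deck), between two posts (6 x 22 mm, tops 88 mm above the table) that leave 68 mm of free pin. Axes as the carrier's.
There are look-alikes about, which are no part of the job. Of the things like the hook, leave any that is green; of the rest the smaller one is meant.

How it is judged (in metres and radians):
On the way:
1. the gripper, holding or pressing the hook, pushes it onto the full carrier's pin so that the pin forces the latch open (over 0.12 rad) (value of joint latch above 0.12 rad and distance between hook and carrier below 0.075 m and contact force between the fingers and hook above 0.5 N), for 0.02 s.
At the end, for the whole second after the job is handed in: Hook at rest, upright (10 degrees), over the full carrier's pin: slot along the pin (25 degrees, either way round), within 30 mm along and 18 mm across the pin of the carrier's middle, feet on the deck (within 6 mm), latch shut (below 0.08 rad) beneath the pin (value of joint latch below 0.08 rad and z of hook in the frame of carrier between 0.006 and 0.02 m and y of hook in the frame of carrier between -0.018 and 0.018 m and x of hook in the frame of carrier between -0.03 and 0.03 m and angle between the x axis of hook and the x axis of carrier, either way round below 0.45 rad and angle between hook's own z axis and vertical below 0.18 rad and linear speed of hook below 0.02 m/s); the robot touches nothing.
It also fails if it takes over 38 s, if anything falls off the work surface, if the arm or the gripper's body presses on something with over 40 N, if the wrist force passes 120 N, or if a joint passes its speed limit or range.

### The arm

A 6-joint arm with a two-finger parallel gripper is mounted at the origin on the work surface. World frame = base frame: x ahead of the robot, y to its left, z up, the work surface at z = 0. Lengths are in m, angles in degrees, forces in N, time in s.
With the tool pointing down it reaches from about 0.3 to 0.75 m from the base axis. Payload 8.5 kg.
Tool frame: the origin (TCP) lies between the finger pads; the fingertips stand 17 mm ahead of it and the grasp point (between the pads) lies 2 mm behind it; x points along the fingers, z is the direction in which the jaws open and shut, and the axes are right-handed (so a half turn about x gives the same grasp; the last joint's range is limited). The gripper opens to 88 mm and grips with 3 to 60 N. Pads are 18 mm wide; open, the fingers measure 123 mm over their backs; the gripper's body (75 mm by 187 mm) begins 45 mm behind the grasp point.
Start: joints at [56.648, 21.807, 74.336, -0, 83.858, -12.336], TCP at [0.197, 0.513, 0.256] pointing down, gripper open.
Joint ranges: [-178.18, 178.18], [-50.72, 133.34], [12.68, 142.11], [-81.47, 261.47], [9.98, 163.14], [-165.26, 165.26]. Speed limits (degrees/s): [136.94, 136.94, 180, 180, 180, 180].

### API

Orientations are given as [roll, pitch, yaw] about the fixed x, y, z axes, in that order (R = Rz(yaw) Ry(pitch) Rx(roll)).
In Python, from rig import robot, get_image, ticket, masks_of, landmark_of gives the robot as it stands. The module is installed in compiled form; this text tells all that it offers.
- The arm moves only by the tool jog_arm, never from a script. Its argument "plan" is a list of rows, each an object of numbers: "x", "y", "z": the shift along the tool's x, y, z each as a share of 500 mm, from -1 to 1; "spin": the turn about the tool's x as a share of pi rad, from -1 to 1. A call has exactly 10 rows; each row is the pose to reach, as a shift and turn from the pose commanded when the call began, along the tool's axes at that moment, turning the shorter way round; what a row does not reach only later rows make up. A row lasts 1/10 s, in which the tool goes at most 50 mm and 8.59 degrees, less where a joint would pass 70% of its speed; a pose out of reach is approached as far as the arm can. A call with a number of a shift or a turn outside -1 to 1 is refused whole. A call with a gripper value outside its range is refused whole. "grip" is the gripper's target within -1 to 1 (fully open at 1, half-way at 0, shut at -1), set as the call begins (left out, the last holds). The fingers move at their own pace and stop on an object; "squeeze" is the grip in N (left out, the last holds). Time passes only in rows, so rows that repeat a pose let the fingers close, or fill a call up. It gives the time, the measured TCP pose, the force and the opening at its end, in the units of the state.
- robot.get_state(): the state, without advancing time (a new reading comes with each control period).
- get_image(name): name is "scene" or "top"; returns a dict with "img" (480x640x3 uint8, red, green, blue), "range_z" (480x640 float32, m along the optical axis (not along the pixel's ray), 0 where there is no reading), "intrinsics" (3x3 intrinsics, pixels), "xyz" and "attitude" of the camera in the world. Camera axes: x right, y down, z forward; pixel columns grow to the right and rows downward; lengths in m; the calibration is good to about 2 mm. A picture is of the moment at which its call begins.
- ticket.close_job(): hands the job in, once; it reports no verdict.
Trained networks look in the newest picture that a camera, given by its name, has taken for a name from the list of things; names that differ only in an ending like _2 or _b are one class to them, and where a whole thing is asked for, a point or a joint stands for the part that bears it (a point fixed in the world has none). Each returns a list of dicts, best first, with "p" (0 to 1); they miss things now and then, are a little off and sometimes report something else, mostly with a low value. They report only what shows in the picture. A call takes as long as a camera call. They do not tell look-alikes from the thing itself.
- masks_of(camera, label): "region" (480x640 bool, what is visible of it) and "pixel" ([column, row] in pixels, amid what is visible of it).
- landmark_of(camera, label): "pixel" ([column, row] in pixels: a listed point, or the origin of a listed thing).
The state is a dict: "clock": time; "joints": joint angles; "joint_velocities": joint speeds; "joint_torque": joint torques, N m; "ee_pos": TCP position; "tcp_rot": TCP orientation; "ft_force": force on the tool from outside, world axes, zero at the start; "wrist_torque": the same for the moment, N m; "finger_gap": finger opening in m.
Only numpy, scipy, OpenCV 4.12 (cv2) and the standard library are available. Lean on these libraries where they do the work, as an engineer would, in place of code of your own. Each camera call takes 0.05 s, during which the arm holds its last target. There are 200 camera calls.

## Working session

There is one attempt and no reset: what is moved stays moved. The work goes in short steps, Python scripts to look and compute and a tool call to move; the robot and the scene stay as the last step left them, time stands still between calls to the robot, and variables do not carry over. Pictures are saved under pics/ and viewed, on a budget of 10 in all, crops included, one or two more only if the job needs it, and the job is handed in when it is done.

Besides the shell and the picture viewer there is one more tool, called as name(argument=value, ...), one argument or row to a line, values as JSON. jog_arm: Moves the arm, as the interface text tells. Shift numbers are shares of 500 mm and turn numbers shares of pi rad, none past 1 either way. Its arguments: {"type":"object","properties":{"plan":{"type":"array","items":{"type":"object","properties":{"x":{"type":"number"},"y":{"type":"number"},"z":{"type":"number"},"spin":{"type":"number"}}}},"grip":{"type":"number"},"squeeze":{"type":"number"}},"required":["plan"]}

```bash
mkdir -p pics
cat > h.py <<'E'
import numpy as np, cv2
from rig import robot,get_image,ticket,masks_of,landmark_of
from scipy.spatial.transform import Rotation as R
def cam(n):
    d=get_image(n); return d
def T(d):
    a=np.array(d['attitude'],float)
    M=a if a.shape==(3,3) else R.from_euler('xyz',a,degrees=True).as_matrix()
    return M,np.array(d['xyz'],float)
def cloud(d):
    K=np.array(d['intrinsics']);z=d['range_z'];v,u=np.mgrid[:480,:640]
    p=np.stack([(u-K[0,2])/K[0,0]*z,(v-K[1,2])/K[1,1]*z,z],-1)
    M,t=T(d);return p@M.T+t
E
python3 - <<'E'
from h import *
ims=[]
for n in ('scene','top'):
    d=cam(n);print(n,d['xyz'],d['attitude'],d['intrinsics'])
    P=cloud(d)
    cv2.imwrite(f'pics/{n}0.png',d['img'][...,::-1])
    for l in ('hook','carrier','pin'):
        for m in masks_of(n,l):
            r=m['region']&(d['range_z']>0);q=P[r]
            print(l,'mask',round(m['p'],2),np.round(m['pixel']),r.sum(),q.min(0).round(3),q.max(0).round(3),np.median(q,0).round(3))
        print(l,[(round(m['p'],2),np.round(m['pixel'])) for m in landmark_of(n,l)])
print(robot.get_state())
E
```

```text
scene [0.89475789 0.25655695 0.77058464] [-148.65169961    0.60841182  125.91541127] [[507.90098533   0.         313.72857327]
 [  0.         507.90098533 235.27819174]
 [  0.           0.           1.        ]]
hook mask 0.69 [266. 258.] 2283 [ 0.57  -0.125 -0.002] [ 0.653 -0.005  0.164] [ 0.639 -0.03   0.094]
hook mask 0.66 [292. 128.] 4119 [ 0.201 -0.332 -0.001] [ 0.455 -0.1    0.233] [ 0.421 -0.139  0.126]
hook [(0.86, array([296., 159.])), (0.77, array([258., 340.])), (0.56, array([269., 277.]))]
carrier mask 0.93 [440. 363.] 19455 [ 0.454  0.136 -0.003] [0.714 0.391 0.091] [0.616 0.269 0.032]
carrier mask 0.44 [267. 257.] 2294 [ 0.554 -0.133 -0.001] [ 0.653 -0.005  0.164] [ 0.639 -0.03   0.094]
carrier [(0.8, array([437., 366.]))]
pin mask 0.89 [440. 364.] 19254 [ 0.499  0.134 -0.001] [0.714 0.389 0.091] [0.616 0.269 0.033]
pin [(0.89, array([447., 348.]))]
top [ 4.49044874e-01 -8.99569362e-04  1.18479204e+00] [-174.72785211   -1.20985548  -89.64360473] [[603.19980766   0.         329.29320695]
 [  0.         603.19980766 241.46912008]
 [  0.           0.           1.        ]]
[... 623 characters left out ...]
pin [(0.89, array([171., 214.]))]
{'clock': 0.7, 'joints': array([ 5.66493175e+01,  2.18049829e+01,  7.43341574e+01,  1.73288626e-03,
        8.38591763e+01, -1.23345100e+01]), 'joint_velocities': array([-0.08184451, -0.04772588,  0.00758182, -0.02275343, -0.02114045,
        0.08346743]), 'joint_torque': array([-3.78337882e-05, -4.37720954e+01, -2.24702364e+01,  7.13975122e-02,
        3.12509097e-02, -2.01314481e-05]), 'ee_pos': array([0.19722269, 0.51340647, 0.25577337]), 'tcp_rot': array([ 33.33087209,  89.99759119, 102.31451427]), 'ft_force': array([-0.2542648 ,  0.26527408,  0.95788909]), 'wrist_torque': array([ 0.00772832,  0.00118039, -0.02548008]), 'finger_gap': 0.08809314279898847}
```

View pics/scene0.png

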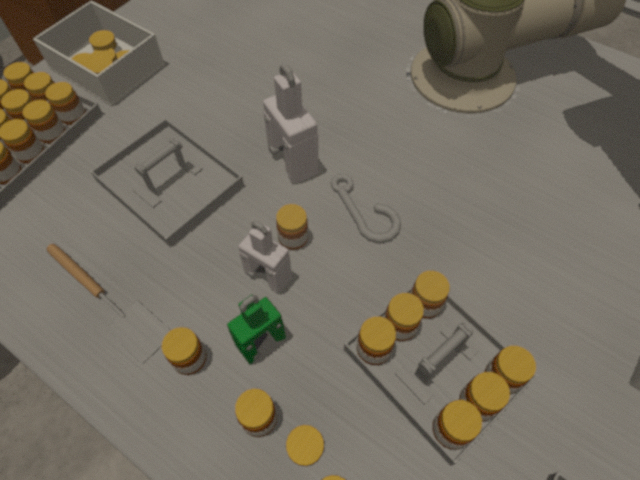

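View pics/top0.png

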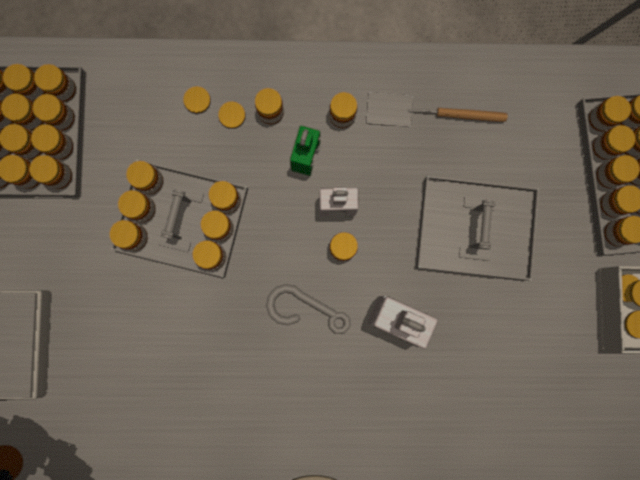

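Hook-like candidates in the top image: green (306,150), small white (338,199) and large white (405,322, bow at 0.235 m). The round-bar hook lying at (310,305) is excluded. Green is out, so the small white one at (338,199) is meant, and its bow at 0.163 m matches. The carrier with jars is at (180,217); the empty one is at (478,228). Next I'll measure both and check a crop.

```bash
cat >> h.py <<'E'
def rect(q):
    c,s,a=cv2.minAreaRect((q[:,:2]*1000).astype(np.float32)); return np.round(c,1),np.round(s,1),round(a,1)
def near(P,c,r,z0,z1):
    q=P.reshape(-1,3);return q[(np.hypot(*(q[:,:2]-c).T)<r)&(q[:,2]>z0)&(q[:,2]<z1)]
E
python3 - <<'E'
from h import *
for n,s in (('top',(300,165,80,70)),('scene',(225,200,110,110))):
    d=cam(n);P=cloud(d)
    for lab,c,r,z0,z1 in (('crown',(.622,-.035),.06,.088,.102),('stem',(.622,-.035),.04,.135,.152),('bow',(.622,-.035),.04,.155,.17),('pin',(.597,.265),.05,.079,.094),('jars',(.597,.265),.15,.076,.090),('rim',(.597,.265),.19,.004,.03),('green',(.70,.02),.06,.088,.17)):
        q=near(P,np.array(c),r,z0,z1)
        if len(q)>5:print(n,lab,len(q),rect(q),(q.mean(0)*1000).round(1),'zmed',np.median(q[:,2]).round(4))
    if n=='top':
        x,y,w,h=s;cv2.imwrite('pics/crop.png',cv2.resize(d['img'][140:280,100:380,::-1],None,fx=2.8,fy=2.8,interpolation=cv2.INTER_CUBIC))
M=R.from_euler('xyz',robot.get_state()['tcp_rot'],degrees=True).as_matrix();print(M.round(4))
E
```

```text
top crown 595 (array([628.8, -40.3]), array([40.6, 69.8]), 1.8) [626.  -39.3  95.9] zmed 0.096
top stem 135 (array([628. , -39.2]), array([25. , 25.7]), 6.4) [626.4 -39.9 145.1] zmed 0.1455
top bow 63 (array([628.8, -40.8]), array([ 7.7, 26. ]), 3.8) [628.3 -39.9 161.2] zmed 0.1619
top pin 463 (array([599.8, 263.8]), array([22.8, 89.8]), 77.0) [599.4 262.8  85.5] zmed 0.0856
top jars 4127 (array([600. , 263.7]), array([206.9, 164.5]), 76.7) [599.4 264.   83.2] zmed 0.0832
top rim 7467 (array([596.3, 265.2]), array([374.5, 377.3]), 75.6) [599.4 261.5  12.1] zmed 0.0126
top green 794 (array([702.4,  22.8]), array([114. ,  54.2]), 1.4) [720.7  22.6 112.3] zmed 0.0976
scene crown 719 (array([629.8, -41.6]), array([40.2, 70.8]), 2.0) [635.  -33.4  95. ] zmed 0.0952
scene stem 219 (array([630., -41.]), array([25.5, 25.5]), 87.0) [633.5 -39.  144. ] zmed 0.1451
scene bow 85 (array([629.7, -41.4]), array([ 7.9, 24.5]), 2.5) [630.3 -40.2 160.3] zmed 0.1607
scene pin 797 (array([600.3, 262.1]), array([22. , 91.4]), 76.7) [601.9 262.1  84.6] zmed 0.0847
scene jars 7207 (array([600.3, 262. ]), array([206.7, 165.8]), 76.4) [606.4 270.2  82.3] zmed 0.0822
scene rim 9078 (array([592.3, 268.5]), array([357.8, 317.2]), 84.7) [612.3 262.7  14.5] zmed 0.0128
scene green 1465 (array([702.5,  20.7]), array([114.1,  57.1]), 2.9) [729.4  25.7 111.8] zmed 0.0964
[[ 0.     -0.9335  0.3586]
 [-0.      0.3586  0.9335]
 [-1.     -0.     -0.    ]]
```

View pics/crop.png

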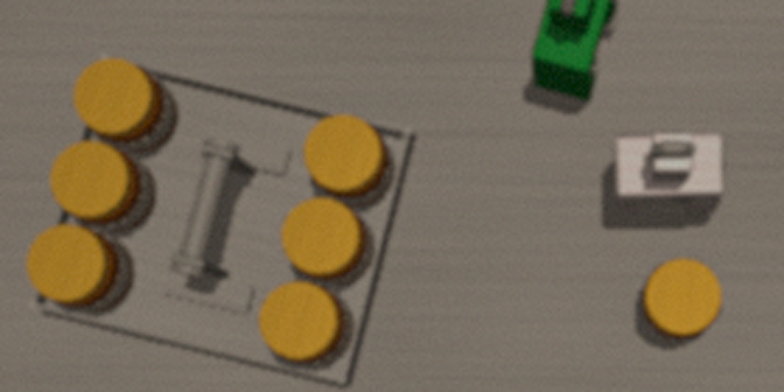

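The crop confirms it: the small white hook with bow at crop (668,165), clear of the green one at (575,45), and the jar carrier's pin at (205,208). Measured hook: (0.629, -0.041), yaw about 2°. Measured pin: (0.600, 0.263), yaw about -13.3°. I'll grip across the hook's y.

jog_arm(
  plan=[
    {"y": -0.1,"z": -0.06,"spin": -0.03},
    {"y": -0.18,"z": -0.108,"spin": -0.06},
    {"y": -0.26,"z": -0.156,"spin": -0.09},
    {"y": -0.34,"z": -0.204,"spin": -0.128},
    {"y": -0.42,"z": -0.252,"spin": -0.128},
    {"y": -0.5,"z": -0.3,"spin": -0.128},
    {"y": -0.58,"z": -0.348,"spin": -0.128},
    {"y": -0.66,"z": -0.396,"spin": -0.128},
    {"y": -0.74,"z": -0.444,"spin": -0.128},
    {"y": -0.8,"z": -0.48,"spin": -0.128},
  ],
  grip=1,
  squeeze=40,
)

```text
invalid input
```

```bash
cat >> h.py <<'E'
def go(x,y,z,az):
    s=robot.get_state();M=R.from_euler('xyz',s['tcp_rot'],degrees=True).as_matrix()
    d=M.T@(np.array([x,y,z])-s['ee_pos']);a=np.degrees(np.arctan2(M[1,2],M[0,2]))
    print('t',round(s['clock'],2),'pos',s['ee_pos'].round(4),'az',a.round(2),'share',(d/.5).round(4),'spin',round(-((az-a+180)%360-180)/180,4),'tilt',M[:,0].round(3),'F',s['ft_force'].round(1),'gap',round(s['finger_gap'],4))
E
python3 -c "
from h import *
go(.6293,-.041,.256,92)"
```

```text
t 0.8 pos [0.1972 0.5134 0.2558] az 68.98 share [-5.0000e-04 -1.2043e+00 -7.2510e-01] spin -0.1279 tilt [ 0. -0. -1.] F [0.7 0.9 0.4] gap 0.088
```

The call was refused, with nothing moved. I'll retry with every key given.

jog_arm(
  plan=[
    {"x": 0,"y": -0.1,"z": -0.06,"spin": -0.03},
    {"x": 0,"y": -0.18,"z": -0.108,"spin": -0.06},
    {"x": 0,"y": -0.26,"z": -0.156,"spin": -0.09},
    {"x": 0,"y": -0.34,"z": -0.204,"spin": -0.128},
    {"x": 0,"y": -0.42,"z": -0.252,"spin": -0.128},
    {"x": 0,"y": -0.5,"z": -0.3,"spin": -0.128},
    {"x": 0,"y": -0.58,"z": -0.348,"spin": -0.128},
    {"x": 0,"y": -0.66,"z": -0.396,"spin": -0.128},
    {"x": 0,"y": -0.74,"z": -0.444,"spin": -0.128},
    {"x": 0,"y": -0.8,"z": -0.48,"spin": -0.128},
  ],
  grip=1,
  squeeze=40,
)

```text
clock: 1.8
ee_pos: [0.4859, 0.1436, 0.2558]
tcp_rot: [-115.6, 90.0, -23.7]
ft_force: [0.3, -0.2, 0.4]
finger_gap: 0.088
```

```bash
python3 -c "
from h import *
go(.6293,-.041,.256,92)"
```

```text
t 1.8 pos [0.4859 0.1436 0.2558] az 91.94 share [-2.000e-04 -2.741e-01 -3.787e-01] spin -0.0003 tilt [ 0. -0. -1.] F [ 0.3 -0.2  0.4] gap 0.088
```

jog_arm(
  plan=[
    {"x": 0,"y": -0.05,"z": -0.07,"spin": 0},
    {"x": 0,"y": -0.1,"z": -0.14,"spin": 0},
    {"x": 0,"y": -0.15,"z": -0.21,"spin": 0},
    {"x": 0,"y": -0.2,"z": -0.28,"spin": 0},
    {"x": 0,"y": -0.24,"z": -0.33,"spin": 0},
    {"x": 0,"y": -0.26,"z": -0.36,"spin": 0},
    {"x": 0,"y": -0.274,"z": -0.379,"spin": 0},
    {"x": 0,"y": -0.274,"z": -0.379,"spin": 0},
    {"x": 0,"y": -0.274,"z": -0.379,"spin": 0},
    {"x": 0,"y": -0.274,"z": -0.379,"spin": 0},
  ],
)

```text
clock: 2.8
ee_pos: [0.6277, -0.0376, 0.2561]
tcp_rot: [-57.5, 90.0, 34.6]
ft_force: [-0.2, 1.1, 0.1]
finger_gap: 0.0883
```

```bash
python3 -c "
from h import *
go(.6293,-.041,.122,92)"
```

```text
t 2.8 pos [ 0.6277 -0.0376  0.2561] az 92.08 share [ 0.2682 -0.0029 -0.0069] spin 0.0005 tilt [ 0.  0. -1.] F [-0.2  1.1  0.1] gap 0.0883
```

jog_arm(
  plan=[
    {"x": 0,"y": -0.003,"z": -0.007,"spin": 0},
    {"x": 0.04,"y": -0.003,"z": -0.007,"spin": 0},
    {"x": 0.08,"y": -0.003,"z": -0.007,"spin": 0},
    {"x": 0.12,"y": -0.003,"z": -0.007,"spin": 0},
    {"x": 0.16,"y": -0.003,"z": -0.007,"spin": 0},
    {"x": 0.2,"y": -0.003,"z": -0.007,"spin": 0},
    {"x": 0.23,"y": -0.003,"z": -0.007,"spin": 0},
    {"x": 0.25,"y": -0.003,"z": -0.007,"spin": 0},
    {"x": 0.264,"y": -0.003,"z": -0.007,"spin": 0},
    {"x": 0.264,"y": -0.003,"z": -0.007,"spin": 0},
  ],
)

```text
clock: 3.8
ee_pos: [0.6296, -0.042, 0.1233]
tcp_rot: [73.8, 89.9, 165.8]
ft_force: [-0.6, -1.4, -0.1]
finger_gap: 0.088
```

jog_arm(
  plan=[
    {"x": 0,"y": 0,"z": 0,"spin": 0},
    {"x": 0,"y": 0,"z": 0,"spin": 0},
    {"x": 0,"y": 0,"z": 0,"spin": 0},
    {"x": 0,"y": 0,"z": 0,"spin": 0},
    {"x": 0,"y": 0,"z": 0,"spin": 0},
    {"x": 0,"y": 0,"z": 0,"spin": 0},
    {"x": 0,"y": 0,"z": 0,"spin": 0},
    {"x": 0,"y": 0,"z": 0,"spin": 0},
    {"x": 0,"y": 0,"z": 0,"spin": 0},
    {"x": 0,"y": 0,"z": 0,"spin": 0},
  ],
  grip=-1,
  squeeze=40,
)

```text
clock: 4.8
ee_pos: [0.6297, -0.0419, 0.1237]
tcp_rot: [29.6, 90.0, 121.7]
ft_force: [-0.0, 1.9, 0.4]
finger_gap: 0.0253
```

```bash
python3 -c "
from h import *
go(.6293,-.041,.256,92)
for n in ('top','scene'):
    P=cloud(cam(n));print(rect(near(P,np.array((.628,-.04)),.06,.088,.1)))"
```

```text
t 4.8 pos [ 0.6297 -0.0419  0.1237] az 92.03 share [-0.2646  0.0009  0.0019] spin 0.0002 tilt [-0.  0. -1.] F [-0.   1.9  0.4] gap 0.0253
(array([612.9, -46.1]), array([ 8.8, 40.4]), 1.2)
(array([635.9, -41.3]), array([30.8, 71.4]), 5.7)
```

jog_arm(
  plan=[
    {"x": -0.02,"y": 0,"z": 0,"spin": 0},
    {"x": -0.05,"y": 0,"z": 0,"spin": 0},
    {"x": -0.09,"y": 0,"z": 0,"spin": 0},
    {"x": -0.13,"y": 0,"z": 0,"spin": 0},
    {"x": -0.17,"y": 0,"z": 0,"spin": 0},
    {"x": -0.21,"y": 0,"z": 0,"spin": 0},
    {"x": -0.24,"y": 0,"z": 0,"spin": 0},
    {"x": -0.26,"y": 0,"z": 0,"spin": 0},
    {"x": -0.26,"y": 0,"z": 0,"spin": 0},
    {"x": -0.26,"y": 0,"z": 0,"spin": 0},
  ],
)

```text
clock: 5.9
ee_pos: [0.6295, -0.042, 0.253]
tcp_rot: [76.5, 89.9, 168.5]
ft_force: [0.3, 0.2, -4.6]
finger_gap: 0.0253
```

```bash
python3 -c "
from h import *
go(.6002,.263,.254,76.7)
P=cloud(cam('scene'));print(rect(near(P,np.array((.628,-.04)),.06,.2,.24)))"
```

```text
t 5.9 pos [ 0.6295 -0.042   0.253 ] az 92.02 share [-0.0018  0.0371  0.6118] spin 0.0851 tilt [-0.001  0.    -1.   ] F [ 0.3  0.2 -4.6] gap 0.0253
(array([630.5, -42.4]), array([41.5, 71.4]), 2.0)
```

jog_arm(
  plan=[
    {"x": 0,"y": 0.005,"z": 0.05,"spin": 0},
    {"x": 0,"y": 0.01,"z": 0.13,"spin": 0},
    {"x": 0,"y": 0.015,"z": 0.21,"spin": 0.02},
    {"x": 0,"y": 0.02,"z": 0.29,"spin": 0.04},
    {"x": 0,"y": 0.025,"z": 0.37,"spin": 0.06},
    {"x": 0,"y": 0.03,"z": 0.45,"spin": 0.085},
    {"x": 0,"y": 0.035,"z": 0.52,"spin": 0.085},
    {"x": 0,"y": 0.037,"z": 0.58,"spin": 0.085},
    {"x": 0,"y": 0.037,"z": 0.612,"spin": 0.085},
    {"x": 0,"y": 0.037,"z": 0.612,"spin": 0.085},
  ],
)

```text
clock: 6.95
ee_pos: [0.6, 0.2647, 0.2527]
tcp_rot: [110.0, 89.9, -173.2]
ft_force: [0.2, -0.6, -4.2]
finger_gap: 0.0252
```

```bash
python3 -c "
from h import *
go(.6002,.263,.2,76.7)
for n in ('top','scene'):
    d=cam(n);P=cloud(d);print(n,rect(near(P,np.array((.6,.263)),.06,.2,.24)),rect(near(P,np.array((.6,.263)),.15,.076,.09)))
cv2.imwrite('pics/above.png',cv2.resize(d['img'][200:470,310:580,::-1],None,fx=2,fy=2))
"
```

```text
t 6.95 pos [0.6    0.2647 0.2527] az 76.86 share [ 0.1055 -0.0012 -0.0031] spin 0.0009 tilt [-0.002 -0.    -1.   ] F [ 0.2 -0.6 -4.2] gap 0.0252
top (array([589.9, 240.3]), array([11.1, 41.7]), 77.3) (array([605.7, 255.5]), array([205.5, 163.6]), 70.7)
scene (array([600.3, 262.9]), array([70.1, 41.8]), 76.5) (array([601. , 262.2]), array([206.2, 164.8]), 76.4)
```

View pics/above.png

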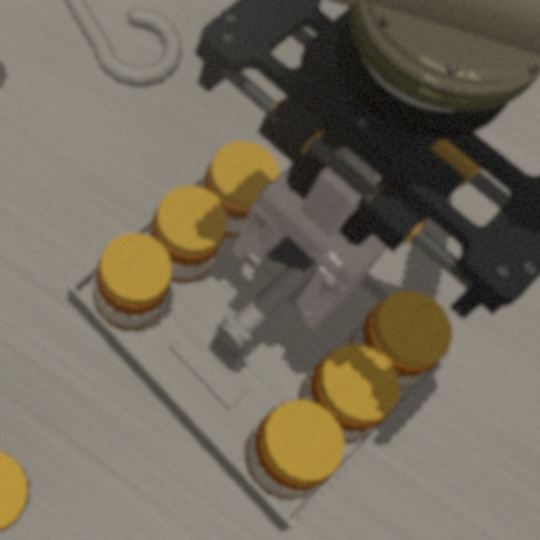

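The view shows the hook upright at (320,235), with its slot along the pin (240,330). The scene camera puts it within 1 mm of the carrier's middle. Next I'll push it down.

jog_arm(
  plan=[
    {"x": 0.02,"y": 0,"z": -0.001,"spin": 0},
    {"x": 0.04,"y": 0,"z": -0.001,"spin": 0},
    {"x": 0.06,"y": 0,"z": -0.001,"spin": 0},
    {"x": 0.08,"y": 0,"z": -0.001,"spin": 0},
    {"x": 0.1,"y": 0,"z": -0.001,"spin": 0},
    {"x": 0.115,"y": 0,"z": -0.001,"spin": 0},
    {"x": 0.13,"y": 0,"z": -0.001,"spin": 0},
    {"x": 0.145,"y": 0,"z": -0.001,"spin": 0},
    {"x": 0.16,"y": 0,"z": -0.001,"spin": 0},
    {"x": 0.17,"y": 0,"z": -0.001,"spin": 0},
  ],
)

```text
clock: 8.05
ee_pos: [0.601, 0.2617, 0.1699]
tcp_rot: [-111.6, 89.8, -34.9]
ft_force: [-0.8, -5.2, 6.7]
finger_gap: 0.0253
```

jog_arm(
  plan=[
    {"x": 0.006,"y": 0,"z": 0,"spin": 0},
    {"x": 0.012,"y": 0,"z": 0,"spin": 0},
    {"x": 0.018,"y": 0,"z": 0,"spin": 0},
    {"x": 0.024,"y": 0,"z": 0,"spin": 0},
    {"x": 0.03,"y": 0,"z": 0,"spin": 0},
    {"x": 0.036,"y": 0,"z": 0,"spin": 0},
    {"x": 0.042,"y": 0,"z": 0,"spin": 0},
    {"x": 0.048,"y": 0,"z": 0,"spin": 0},
    {"x": 0.053,"y": 0,"z": 0,"spin": 0},
    {"x": 0.058,"y": 0,"z": 0,"spin": 0},
  ],
)

```text
clock: 9.05
ee_pos: [0.6004, 0.2628, 0.1395]
tcp_rot: [-21.2, 90.0, 55.6]
ft_force: [0.4, -0.5, -5.2]
finger_gap: 0.0255
```

```bash
python3 -c "
from h import *
go(.6002,.263,.1357,76.7)"
```

```text
t 9.05 pos [0.6004 0.2628 0.1395] az 76.73 share [0.0076 0.0005 0.0002] spin 0.0002 tilt [ 0.  0. -1.] F [ 0.4 -0.5 -5.2] gap 0.0255
```

The force rose while the latch was being pushed aside. It is now back to the hook's weight alone, so I'll lower the last 4 mm or so.

jog_arm(
  plan=[
    {"x": 0.001,"y": 0,"z": 0,"spin": 0},
    {"x": 0.002,"y": 0,"z": 0,"spin": 0},
    {"x": 0.003,"y": 0,"z": 0,"spin": 0},
    {"x": 0.004,"y": 0,"z": 0,"spin": 0},
    {"x": 0.005,"y": 0,"z": 0,"spin": 0},
    {"x": 0.006,"y": 0,"z": 0,"spin": 0},
    {"x": 0.007,"y": 0,"z": 0,"spin": 0},
    {"x": 0.008,"y": 0,"z": 0,"spin": 0},
    {"x": 0.009,"y": 0,"z": 0,"spin": 0},
    {"x": 0.009,"y": 0,"z": 0,"spin": 0},
  ],
)

```text
clock: 10.05
ee_pos: [0.6007, 0.2628, 0.1359]
tcp_rot: [-57.4, 89.9, 19.3]
ft_force: [0.3, 0.8, -0.1]
finger_gap: 0.0253
```

```bash
python3 -c "
from h import *
go(.6002,.263,.1357,76.7)
d=cam('scene');P=cloud(d);q=near(P,np.array((.6,.263)),.06,.1,.118);print(rect(q),np.median(q[:,2]))
cv2.imwrite('pics/seat.png',cv2.resize(d['img'][240:430,350:540,::-1],None,fx=3,fy=3))
"
```

```text
t 10.05 pos [0.6007 0.2628 0.1359] az 76.73 share [0.0004 0.001  0.0002] spin 0.0002 tilt [ 0.001  0.    -1.   ] F [ 0.3  0.8 -0.1] gap 0.0253
(array([610. , 259.9]), array([69.5, 21.7]), 76.9) 0.10706894038071535
```

View pics/seat.png

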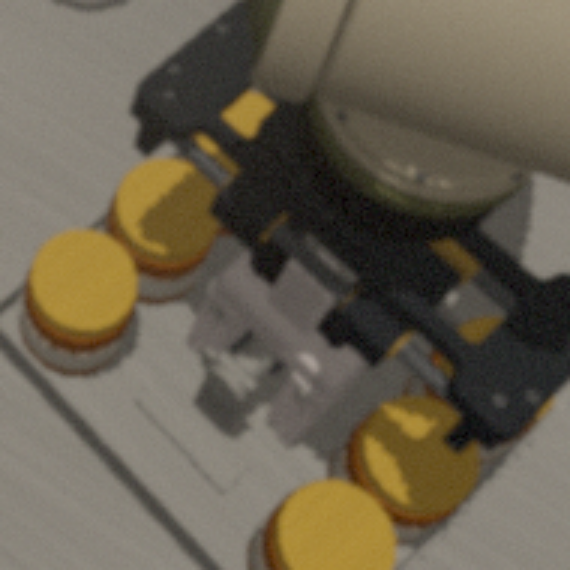

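The picture shows the hook over the pin at (265,350). The crown is at 107 mm, which is the 12 mm deck plus 95 mm, and the deck now carries the weight. I'll release and retreat.

jog_arm(
  plan=[
    {"x": 0,"y": 0,"z": 0,"spin": 0},
    {"x": 0,"y": 0,"z": 0,"spin": 0},
    {"x": 0,"y": 0,"z": 0,"spin": 0},
    {"x": 0,"y": 0,"z": 0,"spin": 0},
    {"x": 0,"y": 0,"z": 0,"spin": 0},
    {"x": 0,"y": 0,"z": 0,"spin": 0},
    {"x": 0,"y": 0,"z": 0,"spin": 0},
    {"x": 0,"y": 0,"z": 0,"spin": 0},
    {"x": 0,"y": 0,"z": 0,"spin": 0},
    {"x": 0,"y": 0,"z": 0,"spin": 0},
  ],
  grip=1,
)

```text
clock: 11.1
ee_pos: [0.6004, 0.2626, 0.1352]
tcp_rot: [109.5, 90.0, -173.8]
ft_force: [-0.3, 0.3, -0.1]
finger_gap: 0.0882
```

jog_arm(
  plan=[
    {"x": -0.02,"y": 0,"z": 0,"spin": 0},
    {"x": -0.05,"y": 0,"z": 0,"spin": 0},
    {"x": -0.1,"y": 0,"z": 0,"spin": 0},
    {"x": -0.15,"y": 0,"z": 0,"spin": 0},
    {"x": -0.2,"y": 0,"z": 0,"spin": 0},
    {"x": -0.25,"y": 0.05,"z": 0,"spin": 0},
    {"x": -0.3,"y": 0.12,"z": 0,"spin": 0},
    {"x": -0.3,"y": 0.2,"z": 0,"spin": 0},
    {"x": -0.3,"y": 0.26,"z": 0,"spin": 0},
    {"x": -0.3,"y": 0.3,"z": 0,"spin": 0},
  ],
)

```text
clock: 12.1
ee_pos: [0.4524, 0.2975, 0.2866]
tcp_rot: [-50.6, 89.9, 26.2]
ft_force: [-0.1, 0.0, -0.4]
finger_gap: 0.0882
```

```bash
python3 -c "
from h import *
go(.6002,.263,.1357,76.7)
for n in ('top','scene'):
    d=cam(n);P=cloud(d)
    for z in ((.1,.115),(.147,.163),(.165,.19)):
        q=near(P,np.array((.6,.263)),.06,*z);print(n,rect(q),np.median(q[:,2]).round(4))
    if n=='scene':cv2.imwrite('pics/end.png',cv2.resize(d['img'][240:470,340:540,::-1],None,fx=2.6,fy=2.6))
"
```

```text
t 12.1 pos [0.4524 0.2975 0.2866] az 76.78 share [ 3.022e-01 -3.033e-01  3.000e-04] spin 0.0004 tilt [ 0.001  0.001 -1.   ] F [-0.1  0.  -0.4] gap 0.0882
top (array([599.4, 264.2]), array([70.3, 40.3]), 75.8) 0.1079
top (array([599.2, 264. ]), array([26., 24.]), 76.5) 0.1576
top (array([599.4, 264.9]), array([26.6,  7.8]), 77.9) 0.1733
scene (array([600.7, 262.8]), array([70.1, 40.6]), 76.2) 0.1069
scene (array([600.6, 263.1]), array([27.1, 24.8]), 79.2) 0.1567
scene (array([600.8, 263. ]), array([26.3,  7.8]), 75.1) 0.1722
```

View pics/end.png

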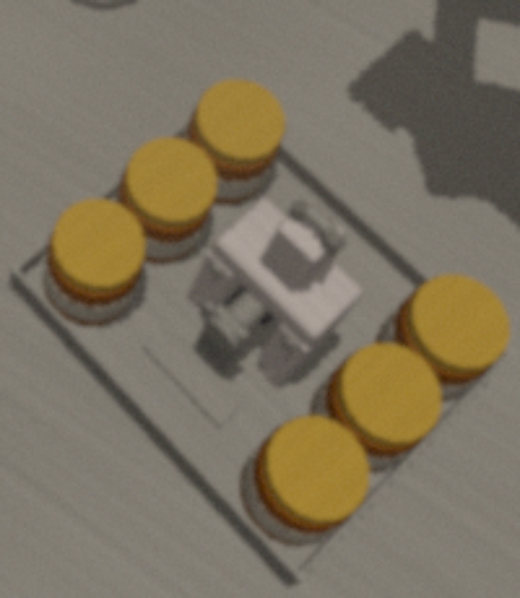

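The hook stands upright at (285,275) over the pin (240,310), between the jars, with the arm clear. Both cameras put it within about 1.5 mm of the carrier's middle with the crown at 107 mm, so I'll hand it in.

```bash
python3 -c "
from h import *
print(ticket.close_job())"
```

```text
the job is handed in; nothing more can be done
None
```

The small white hook is standing upright on the full carrier's lifting pin, the gripper has let go, and the job is handed in (no verdict is reported). It took about 12 s on the robot's clock, against the 38 s limit.

**What I did:** I gripped the hook by its stem and turned it about 15° to line its slot up with the pin. Then I pushed it straight down, let go and moved the arm away.

**Last checks:**
- **Position:** both cameras put the hook within about 1.5 mm of the carrier's middle, with the slot within about 1–2° of the pin.
- **Seating:** the crown top is at 107–108 mm, which matches feet on the 12 mm deck. The stem and bow line up above it, so it is upright.
- **Latch:** I could not see the latch itself. While I pushed, the upward force rose to about 11 N above the hook's weight, then fell back to the weight alone before the feet touched. That fits the latch opening and snapping shut beneath the pin.

One move call was refused at the start because some row values were missing; nothing had moved, and I resent it with every value filled in. While the gripper was still in the way, two partial camera fits of the hook's position were off, so I ignored them. Nothing else disagreed.

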